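Switch the dust suction to the wide port

ROBOT

A 7-joint arm with a two-finger parallel gripper is mounted at the origin on the work surface. World frame = base frame: x ahead of the robot, y to its left, z up, the work surface at z = 0. Lengths are in m, angles in rad, forces in N, time in s.
With the tool pointing down it reaches from about 0.425 to 0.925 m from the base axis. Payload 6.8 kg.
Tool frame: the origin (TCP) lies between the finger pads; the fingertips stand 14 mm ahead of it and the grasp point (between the pads) lies 5 mm behind it; z points along the fingers, y is the line along which they close (so a half turn about z gives the same grasp; the last joint's range is limited). The gripper opens to 85 mm and grips with 20 to 120 N. Pads are 22 mm wide; open, the fingers measure 114 mm over their backs; the gripper's body (76 mm by 85 mm) begins 54 mm behind the grasp point. The pads swing forward as they close: fully open they stand 13 mm farther back than shut.
Start: joints at [1.14, 0.477, 0.022, 1.555, -0.011, 1.109, -0.083], TCP at [0.214, -0.64, 0.245] pointing down, gripper open.
Joint ranges: [-2.96, 2.96], [-0.34, 2.1], [-1.41, 1.46], [0.24, 2.44], [-1.37, 4.51], [0.17, 1.92], [-2.96, 2.96]. Speed limits (rad/s): [2.39, 2.39, 3.14, 3.14, 3.14, 3.14, 3.14].

INTERFACE

Orientations are given as a rotation vector (axis times angle).
In Python, from bench import r, eyes, ticket gives the robot as it stands. The module is installed in compiled form; this text tells all that it offers.
- The arm moves only by the tool arm_command, never from a script. Its argument "plan" is text: rows parted by semicolons, each of 4 numbers parted by spaces: the shift along the tool's x, y, z in m, then the turn about the tool's z in degrees. In form: tx ty tz yaw; .... A call has 1 to 20 rows; each row shifts and turns the commanded pose from where the row before left it, along the tool's axes as they then stand; what a row does not reach is not made up. A row lasts 1/8 s, in which the tool goes at most 62.5 mm and 10.7 degrees, less where a joint would pass 70% of its speed; a pose out of reach is approached as far as the arm can. A call is refused whole if a number of a shift passes 0.0625 or a number of a turn 10.7, either way. A call with a gripper value outside its range is refused whole. "hand" is the closure, from -1 (fully open) to 1 (shut), set as the call begins (left out, the last holds). The fingers move at their own pace and stop on an object; "grip_force" is the grip in N (left out, the last holds). Time passes only in rows, so rows that do not move let the fingers close. It gives the time, the measured TCP pose, the force, the opening and the grip force at its end, in the units of the state.
- r.get_obs(): the state, without advancing time (a new reading comes with each control period).
- eyes.grab_frame(name): name is "side" or "top" or "wrist"; returns (picture, depth): 420x560x3 uint8, red, green, blue; 420x560 float32, m along the optical axis (not along the pixel's ray), 0 where there is no reading.
- eyes.calibration(name): a dict with "fov_y" (degrees; the focal length in pixels is half the picture's height over the tangent of half this angle, whatever the lens; pixels are square), "cx", "cy" (the principal point, pixels), "k1" (the pictures are not rectified: a ray, as slopes to the right and down, at radius r is drawn at 1 + k1 r^2 times it, then the intrinsics apply), "origin" and "attitude" of the camera in the world; the wrist camera has in their place "tool_from_camera" (4x4, takes a point from camera to tool coordinates, whose origin is the TCP and whose axes are the flange's). Camera axes: x right, y up, looking along -z (the intrinsics and any distortion apply to the point x, -y, -z); pixel columns grow to the right and rows downward; lengths in m; the calibration is good to about 2 mm. A picture is of the moment at which its call begins: read the wrist's pose just before it. calibration takes no time and is no camera call.
- ticket.hand_in(): hands the job in; it is judged then, once.
The state is a dict: "clock": time; "joints": joint angles; "qvel": joint speeds; "tau": joint torques, N m; "tcp_pos": TCP position; "orientation": TCP orientation; "contact_force": force on the tool from outside, world axes, zero at the start; "moment": the same for the moment, N m; "grip_width": finger opening in m; "gripper_force": force on a finger pad.
Only numpy, scipy, OpenCV 4.12 (cv2) and the standard library are available. Lean on these libraries where they do the work, as an engineer would, in place of code of your own. Each camera call takes 0.05 s, during which the arm holds its last target. There are 200 camera calls.

TASK

The workshop's dust suction has to be switched from the narrowest of the three bench ports to the widest. By their upright grips, slide the widest port's gate fully open, out to its stop, and the narrowest port's gate fully shut, in to its stop; leave the middle-sized port's gate as it is.

Things in the scene. Friction and masses are not known exactly. Their poses are not given: they have to be found in the camera images.
- wide_grip (a point): top centre of the upright dark wooden grip of the widest port's gate, 77 mm above the bench. Grip: 16 mm along the slide, 30 mm across, 42 mm tall, on the outer end of a flat steel plate 108 mm wide, top 35 mm above the bench. Axes: z up, x level from grip to collar (shuts; -x opens), y across the slide.
- wide_gate (a joint): gate of the widest port, in m: 0 fully shut, 0.105 fully open (grip pulled out from the collar); rigid stops at both ends, stays where left, about 2 N moves it. Port: round collar, 100 mm opening, rim 61 mm above the bench, on a fixed square housing 130 mm wide; shut, the grip's centre is 99 mm from the collar's centre.
- narrow_grip (a point): top centre of the upright dark wooden grip of the narrowest port's gate, 77 mm above the bench. Grip: 16 mm along the slide, 30 mm across, 42 mm tall, on the outer end of a flat steel plate 58 mm wide, top 35 mm above the bench. Axes: z up, x level from grip to collar (shuts; -x opens), y across the slide.
- narrow_gate (a joint): gate of the narrowest port, in m: 0 fully shut, 0.055 fully open (grip pulled out from the collar); rigid stops at both ends, stays where left, about 2 N moves it. Port: round collar, 50 mm opening, rim 61 mm above the bench, on a fixed square housing 80 mm wide; shut, the grip's centre is 74 mm from the collar's centre.
- middle_grip (a point): the same kind of grip point, on the gate of the middle-sized port (75 mm opening, housing 105 mm wide), which is to be left as it is. The three ports stand side by side, about 300 mm apart, in any order, their grips towards the robot.

How it is judged:
At the end, for the whole second after the job is handed in: The widest port's gate is open to within 12 mm of its outer stop, the narrowest port's gate is shut to within 10 mm of its inner stop, both at rest, and the middle port's gate is within 12 mm of where it started (value of joint wide_gate above 0.093 m and value of joint narrow_gate below 0.01 m and distance of middle_grip from where it was at the start of the episode below 0.012 m and velocity of joint wide_gate between -0.01 and 0.01 m/s and velocity of joint narrow_gate between -0.01 and 0.01 m/s); the robot touches nothing.
It fails at once if the middle-sized port's gate is moved by more than 12 mm (distance of middle_grip from where it was at the start of the episode above 0.012 m).
It also fails if it takes over 42 s, if anything falls off the work surface, if the arm or the gripper's body presses on something with over 40 N, if the wrist force passes 120 N, or if a joint passes its speed limit or range.

## Working session

There is one attempt and no reset: what is moved stays moved. The work goes in short steps, Python scripts to look and compute and a tool call to move; the robot and the scene stay as the last step left them, time stands still between calls to the robot, and variables do not carry over. Pictures are saved under pics/ and viewed, at most 10 in all, crops included, and the job is handed in when it is done.

Besides the shell and the picture viewer there is one more tool, called after ">>>" as name(argument=value, ...), one argument or row to a line, values as JSON. arm_command: Moves the arm, as the interface text tells. Its arguments: {"type":"object","properties":{"plan":{"type":"string"},"hand":{"type":"number"},"grip_force":{"type":"number"}},"required":["plan"]}

```bash
mkdir -p pics
cat > h.py <<'E'
import numpy as np, cv2
from bench import r, eyes, ticket
from scipy.spatial.transform import Rotation as R
def cam(name):
    o=r.get_obs(); p,d=eyes.grab_frame(name); c=eyes.calibration(name)
    return o,p,d,c
def cloud(name,o,d,c):
    f=210/np.tan(np.radians(c["fov_y"])/2); h,w=d.shape
    v,u=np.mgrid[0:h,0:w].astype(float)
    x=(u-c["cx"])/f; y=(v-c["cy"])/f; a,b=x.copy(),y.copy()
    for _ in range(15):
        s=1+c["k1"]*(a*a+b*b); a=x/s; b=y/s
    P=np.stack([a*d,-b*d,-d],-1)
    if "tool_from_camera" in c:
        T=np.array(c["tool_from_camera"]); P=P@T[:3,:3].T+T[:3,3]
        return P@R.from_rotvec(o["orientation"]).as_matrix().T+o["tcp_pos"]
    A=np.array(c["attitude"],float)
    M=A if A.shape==(3,3) else R.from_rotvec(A).as_matrix() if A.size==3 else R.from_quat(A).as_matrix()
    return P@M.T+np.array(c["origin"])
E
python3 - <<'E'
from h import *
print(r.get_obs())
for n in("top","side"):
    o,p,d,c=cam(n); print(c)
    np.savez(n+".npz",P=cloud(n,o,d,c),p=p,d=d); cv2.imwrite(f"pics/{n}.png",p[:,:,::-1])
E
```

```text
{'clock': 0.0, 'joints': array([ 1.13989207,  0.47781843,  0.02236678,  1.55645919, -0.01150426,
        1.10927427, -0.08306764]), 'qvel': array([ 1.46448512e-03,  1.34625276e-03, -1.25011190e-04, -6.13116428e-05,
       -7.32276004e-05,  1.22363637e-03, -2.18392193e-04]), 'tau': array([ 4.44466541e-04, -5.96439493e+01,  1.60848476e+00, -2.81185770e+01,
        1.25244947e-02,  9.54562915e-03, -1.75245214e-05]), 'tcp_pos': array([ 0.21392271, -0.63961057,  0.24431065]), 'orientation': array([-3.09899929e+00, -5.04618673e-01,  6.85510741e-04]), 'contact_force': array([ 0.35610583, -0.21967698, -0.04554484]), 'moment': array([-0.02674008, -0.0269572 , -0.00100017]), 'gripper_force': 0.0, 'grip_width': 0.08524466230785238}
{'fov_y': 52.00694059311595, 'cx': 274.78895367909126, 'cy': 207.42156766112893, 'k1': 0.03896984060589913, 'origin': array([ 4.55227119e-01, -9.07291410e-04,  1.09405145e+00]), 'attitude': array([ 0.06784644, -0.10152832, -1.54994678])}
{'fov_y': 44.403451835507525, 'cx': 281.2661987420395, 'cy': 205.96884564958157, 'k1': -0.15710188127719, 'origin': array([0.17904298, 0.75885782, 0.6727503 ]), 'attitude': array([ 0.30426543, -1.28890968, -2.39359199])}
```

View pics/top.png

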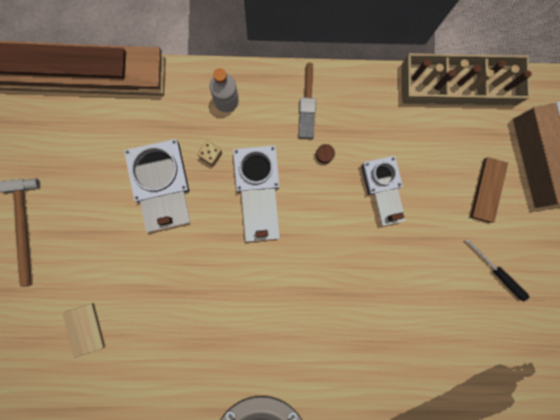

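The top view shows three ports. The wide one is at about (155,170) with its grip at (164,220). The middle one is at (256,168) with its grip at (261,234), and the narrow one is at (385,175) with its grip at (396,217). Next I'll measure the grips and the collar centres.

Run:
```python
from h import *
D=np.load("top.npz");P=D["P"];p=D["p"].astype(int)
for n,(cu,cv),(gu,gv),w in (("wide",(155,170),(164,220),38),("mid",(256,168),(261,234),30),("nar",(384,175),(396,217),24)):
    q=P[gv-10:gv+11,gu-14:gu+15].reshape(-1,3); m=(q[:,2]>.066)&(q[:,2]<.09); g=q[m]
    gm=(g.max(0)+g.min(0))/2
    q2=P[cv-w:cv+w,cu-w:cu+w].reshape(-1,3); m2=(q2[:,2]>.052)&(q2[:,2]<.068); k=q2[m2][:,:2].astype(np.float32)
    (cx,cy),rad=cv2.minEnclosingCircle(k)
    rect=cv2.minAreaRect(g[:,:2].astype(np.float32))
    dv=np.array([cx,cy])-gm[:2]
    print(n,"grip",g.mean(0).round(4),gm.round(4),len(g),rect,"collar",round(cx,4),round(cy,4),round(rad,4),"dist",np.hypot(*dv).round(4),"ang",np.degrees(np.arctan2(dv[1],dv[0])).round(1))
    # housing top
    qz=q2[(q2[:,2]>.03)&(q2[:,2]<.07)]; print(cv2.minAreaRect(qz[:,:2].astype(np.float32)))
c=[x for x in ("wide",)]
```

```text
wide grip [0.5307 0.2401 0.0761] [0.5309 0.2403 0.0744] 94 ((0.5309458374977112, 0.24125108122825623), (0.01584732159972191, 0.029908854514360428), 15.573640823364258) collar 0.6568 0.2727 0.054 dist 0.13 ang 14.4
((0.6372766494750977, 0.26874616742134094), (0.17274868488311768, 0.13170649111270905), 14.32567310333252)
mid grip [0.5046 0.009  0.0766] [0.5045 0.0097 0.0743] 85 ((0.5046639442443848, 0.009645462967455387), (0.014399564824998379, 0.028367530554533005), 1.3788032531738281) collar 0.6673 0.0271 0.0415 dist 0.1637 ang 6.1
((0.6564385890960693, 0.025909166783094406), (0.1294151246547699, 0.10492488741874695), 6.364015579223633)
nar grip [ 0.551  -0.3136  0.0758] [ 0.5514 -0.3148  0.0731] 90 ((0.5514611601829529, -0.3150556981563568), (0.015565810725092888, 0.03041452169418335), 14.57452392578125) collar 0.6586 -0.2906 0.0294 dist 0.1098 ang 12.7
((0.6452653408050537, -0.29234614968299866), (0.10632139444351196, 0.08331992477178574), 13.168120384216309)
```

```bash
cat >> h.py <<'E'
def go(xyz,ang):
    o=r.get_obs(); M=R.from_rotvec(o["orientation"]).as_matrix()
    a=np.degrees(np.arctan2(M[1,0],M[0,0]))
    yaw=a-ang
    M2=M@R.from_euler("z",yaw,degrees=True).as_matrix()
    print("clock",round(o["clock"],2),"tcp",o["tcp_pos"].round(4),"ang",a.round(2),"yaw",yaw.round(2),"tilt",M[2,2].round(4),"shift after yaw",((np.array(xyz)-o["tcp_pos"])@M2).round(4),"F",o["contact_force"].round(1),"w",round(o["grip_width"],4))
E
python3 - <<'E'
from h import *
go((.5514,-.315,.15),13.2)
E
```

```text
clock 0.1 tcp [ 0.214  -0.6397  0.2444] ang 18.5 yaw 5.3 tilt -1.0 shift after yaw [ 0.4026 -0.2389  0.0947] F [-0.   0.9  0.4] w 0.0854
```

>>> arm_command(
  plan="0 0 0 5.3; 0.02 -0.012 0 0; 0.04 -0.024 0 0; 0.04 -0.024 0 0; 0.04 -0.024 0 0; 0.04 -0.024 0.01 0; 0.04 -0.024 0.01 0; 0.04 -0.024 0.015 0; 0.04 -0.024 0.015 0; 0.04 -0.024 0.015 0; 0.04 -0.023 0.015 0; 0.0226 -0.0119 0.0147 0; 0 0 0 0; 0 0 0 0",
  hand=-1,
)

```text
clock: 1.85
tcp_pos: [0.5509, -0.3159, 0.1509]
orientation: [3.12, 0.362, -0.001]
contact_force: [-1.4, -1.1, -0.2]
grip_width: 0.0857
gripper_force: 0.0
```

Run:
```python
from h import *
o,p,d,c=cam("wrist"); P=cloud("wrist",o,d,c); cv2.imwrite("pics/w1.png",p[:,:,::-1])
near=np.hypot(P[...,0]-.5514,P[...,1]+.315)<.04
g=P[near&(P[...,2]>.068)&(P[...,2]<.09)]
if len(g)>20: print(len(g),cv2.minAreaRect(g[:,:2].astype(np.float32)),g[:,2].mean())
go((.5514,-.315,.057),13.2)
```

```text
1081 ((0.5521714687347412, -0.3158787190914154), (0.016546206548810005, 0.030028946697711945), 12.848567962646484) 0.07414446879044173
clock 1.9 tcp [ 0.5508 -0.3167  0.1512] ang 13.14 yaw -0.06 tilt -1.0 shift after yaw [ 0.001  -0.0016  0.0942] F [-0.2 -0.6  0.4] w 0.0855
```

View pics/w1.png

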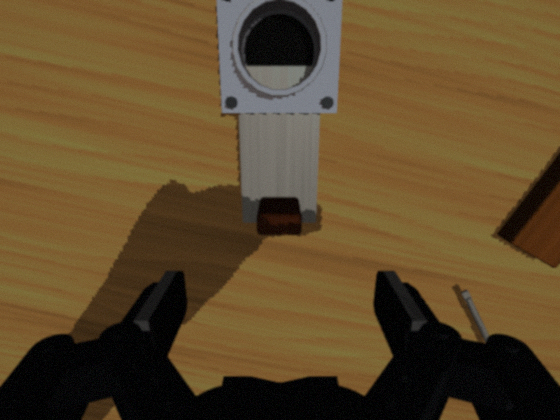

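The wrist view shows the narrow grip centred at (279,216) between the fingers, aligned, and it agrees with the top-camera measurement. Next I'll descend and grasp.

>>> arm_command(
  plan="0.001 -0.001 0.03 0; 0 0 0.03 0; 0 0 0.02 0; 0 0 0.012 0; 0 0 0 0; 0 0 0 0",
)

```text
clock: 2.65
tcp_pos: [0.553, -0.3149, 0.0596]
orientation: [3.12, 0.361, 0.002]
contact_force: [0.0, -0.6, 0.3]
grip_width: 0.0855
gripper_force: 0.0
```

>>> arm_command(
  plan="0 0 0 0; 0 0 0 0; 0 0 0 0; 0 0 0 0; 0 0 0 0; 0 0 0 0; 0 0 0 0",
  hand=1,
  grip_force=30,
)

```text
clock: 3.52
tcp_pos: [0.5526, -0.3148, 0.059]
orientation: [3.12, 0.361, 0.001]
contact_force: [-1.0, -2.2, 5.0]
grip_width: 0.0296
gripper_force: 32.4
```

>>> arm_command(
  plan="0.003 0 0 0; 0.006 0 0 0; 0.007 0 0 0; 0.007 0 0 0; 0.006 0 0 0; 0.003 0 0 0; 0 0 0 0; 0 0 0 0",
)

```text
clock: 4.53
tcp_pos: [0.584, -0.3075, 0.059]
orientation: [3.12, 0.361, 0.002]
contact_force: [-0.2, -2.1, 5.0]
grip_width: 0.0295
gripper_force: 32.5
```

>>> arm_command(
  plan="0.002 0 0 0; 0.002 0 0 0; 0.002 0 0 0; 0 0 0 0; 0 0 0 0",
)

```text
clock: 5.15
tcp_pos: [0.5877, -0.3066, 0.059]
orientation: [3.121, 0.36, -0.004]
contact_force: [-5.8, -1.1, 11.5]
grip_width: 0.0295
gripper_force: 33.1
```

The grip is at the stop: the force is rising, and it is 73.5 mm from the collar against the expected 74. I'll back off slightly, release and rise.

>>> arm_command(
  plan="-0.002 0 0 0; 0 0 0 0; 0 0 0 0; 0 0 0 0; 0 0 0 0",
  hand=-1,
)

```text
clock: 5.78
tcp_pos: [0.5874, -0.3062, 0.0585]
orientation: [-3.121, -0.361, 0.0]
contact_force: [0.3, -0.1, -0.4]
grip_width: 0.0854
gripper_force: 0.0
```

>>> arm_command(
  plan="0 0 -0.02 0; 0 0 -0.04 0; 0 0 -0.04 0; 0 0 -0.03 0; 0 0 0 0",
)

```text
clock: 6.4
tcp_pos: [0.5893, -0.3072, 0.1933]
orientation: [3.117, 0.36, 0.01]
contact_force: [-0.7, -0.4, -0.6]
grip_width: 0.0855
gripper_force: 0.0
```

Run:
```python
from h import *
o,p,d,c=cam("wrist"); P=cloud("wrist",o,d,c); cv2.imwrite("pics/w2.png",p[:,:,::-1])
near=np.hypot(P[...,0]-.587,P[...,1]+.307)<.03
g=P[near&(P[...,2]>.068)&(P[...,2]<.09)]
print(len(g),cv2.minAreaRect(g[:,:2].astype(np.float32)))
go((.5309,.2408,.20),14.5)
```

```text
760 ((0.5875869393348694, -0.30747953057289124), (0.015414971858263016, 0.029513005167245865), 12.674200057983398)
clock 6.45 tcp [ 0.5882 -0.3066  0.1911] ang 13.19 yaw -1.31 tilt -1.0 shift after yaw [ 0.0816 -0.5443 -0.01  ] F [-0.5 -0.2 -1. ] w 0.0854
```

>>> arm_command(
  plan="0 0 -0.01 -1.3; 0.004 -0.0263 0 0; 0.006 -0.04 0 0; 0.006 -0.04 0 0; 0.006 -0.04 0 0; 0.006 -0.04 0 0; 0.006 -0.04 0 0; 0.006 -0.04 0 0; 0.006 -0.04 0 0; 0.006 -0.04 0 0; 0.006 -0.04 0 0; 0.006 -0.04 0 0; 0.006 -0.04 0 0; 0.006 -0.04 0 0; 0.0056 -0.038 0.01 0; 0 0 0.02 0; 0 0 0.02 0; 0 0 0 0; 0 0 0 0",
)

```text
clock: 8.82
tcp_pos: [0.5304, 0.2412, 0.1491]
orientation: [-3.116, -0.396, -0.0]
contact_force: [0.2, -0.1, -0.0]
grip_width: 0.0855
gripper_force: 0.0
```

Run:
```python
from h import *
o,p,d,c=cam("wrist"); P=cloud("wrist",o,d,c); cv2.imwrite("pics/w3.png",p[:,:,::-1])
near=np.hypot(P[...,0]-.531,P[...,1]-.241)<.04
g=P[near&(P[...,2]>.068)&(P[...,2]<.09)]
(a,b),s,an=cv2.minAreaRect(g[:,:2].astype(np.float32)); print(len(g),a,b,s,an)
go((a,b,.059),14.5)
```

```text
1081 0.5316434502601624 0.2404935657978058 (0.01578398235142231, 0.02999703958630562) 13.79361629486084
clock 8.88 tcp [0.5306 0.2413 0.1494] ang 14.49 yaw -0.01 tilt -1.0 shift after yaw [0.0007 0.001  0.0904] F [ 0.3 -0.8  1.7] w 0.0855
```

View pics/w3.png

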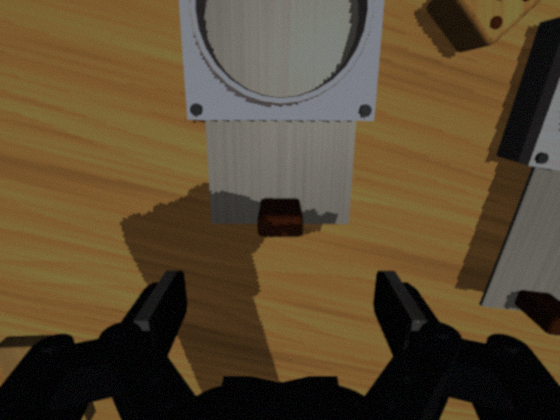

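The wide grip is centred at (281,217), and the middle port's gate is off to the right, clear of the fingers. Next: descend, grasp and pull about 74 mm.

>>> arm_command(
  plan="0.001 0.001 0.03 0; 0 0 0.03 0; 0 0 0.02 0; 0 0 0.01 0; 0 0 0 0; 0 0 0 0",
)

```text
clock: 9.62
tcp_pos: [0.5321, 0.2408, 0.0597]
orientation: [-3.116, -0.396, -0.003]
contact_force: [0.0, -0.6, 0.0]
grip_width: 0.0858
gripper_force: 0.0
```

>>> arm_command(
  plan="0 0 0 0; 0 0 0 0; 0 0 0 0; 0 0 0 0; 0 0 0 0; 0 0 0 0; 0 0 0 0",
  hand=1,
  grip_force=30,
)

```text
clock: 10.5
tcp_pos: [0.5315, 0.2415, 0.0591]
orientation: [-3.115, -0.397, -0.001]
contact_force: [-1.7, 3.4, 5.7]
grip_width: 0.0297
gripper_force: 34.0
```

>>> arm_command(
  plan="-0.003 0 0 0; -0.007 0 0 0; -0.01 0 0 0; -0.01 0 0 0; -0.01 0 0 0; -0.01 0 0 0; -0.01 0 0 0; -0.006 0 0 0; -0.003 0 0 0; 0 0 0 0; 0 0 0 0",
)

```text
clock: 11.88
tcp_pos: [0.4646, 0.2246, 0.0591]
orientation: [-3.115, -0.397, -0.002]
contact_force: [-1.8, 5.1, 5.1]
grip_width: 0.0293
gripper_force: 34.1
```

>>> arm_command(
  plan="-0.002 0 0 0; -0.002 0 0 0; -0.002 0 0 0; -0.001 0 0 0; 0 0 0 0; 0 0 0 0",
)

```text
clock: 12.62
tcp_pos: [0.4601, 0.2235, 0.0591]
orientation: [-3.113, -0.396, -0.008]
contact_force: [5.7, 8.9, -3.5]
grip_width: 0.0296
gripper_force: 32.9
```

The force rose after 73.6 mm of travel, so it's at the stop. I'll release, rise and check.

>>> arm_command(
  plan="0.002 0 0 0; 0 0 0 0; 0 0 0 0; 0 0 0 0; 0 0 0 0",
  hand=-1,
)

```text
clock: 13.25
tcp_pos: [0.4597, 0.2217, 0.0586]
orientation: [3.116, 0.396, -0.0]
contact_force: [0.2, -0.9, 0.3]
grip_width: 0.0855
gripper_force: 0.0
```

>>> arm_command(
  plan="0 0 -0.02 0; 0 0 -0.04 0; 0 0 -0.04 0; 0 0 -0.03 0; 0 0 0 0; 0 0 0 0",
)

```text
clock: 14.0
tcp_pos: [0.4593, 0.2215, 0.188]
orientation: [3.116, 0.396, -0.001]
contact_force: [-0.7, -0.3, -0.5]
grip_width: 0.0853
gripper_force: 0.0
```

Run:
```python
from h import *
o,p,d,c=cam("wrist"); P=cloud("wrist",o,d,c)
o,p,d,c=cam("top"); T=cloud("top",o,d,c); cv2.imwrite("pics/t2.png",p[:,:,::-1])
for Q,x,y,C in ((P,.460,.2228,(.6568,.2727)),(T,.5045,.0097,(.6673,.0271)),(T,.5876,-.3075,(.6586,-.2906))):
    g=Q[(np.hypot(Q[...,0]-x,Q[...,1]-y)<.03)&(Q[...,2]>.066)&(Q[...,2]<.09)]
    if len(g)>10:
        a=cv2.minAreaRect(g[:,:2].astype(np.float32)); print(len(g),a,np.hypot(a[0][0]-C[0],a[0][1]-C[1]))
print(r.get_obs()["tcp_pos"],r.get_obs()["contact_force"])
```

```text
824 ((0.46007633209228516, 0.2226429134607315), (0.01677660271525383, 0.029554668813943863), 13.279050827026367) 0.2029923974632171
84 ((0.5046007037162781, 0.009700286202132702), (0.014491290785372257, 0.02845899574458599), 0.7460251450538635) 0.1636270486547564
87 ((0.58624267578125, -0.30641016364097595), (0.016017556190490723, 0.02878090739250183), 13.73936939239502) 0.07406445599916155
[0.4589881  0.22145094 0.18741422] [-0.69904253 -0.31583083 -0.66114613]
```

View pics/t2.png

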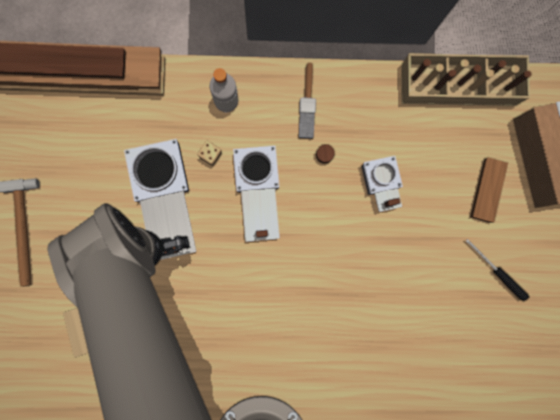

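The wide port (155,168) is fully open at 203 mm of a possible 204. The narrow port (384,175) is shut at 74 mm, the middle grip (261,234) hasn't moved, and the arm is clear.

```bash
python3 -c "
from bench import ticket
print(ticket.hand_in())"
```

```text
the job is handed in; nothing more can be done
None
```

The job is handed in: at the last camera check the widest gate was open to within about 1 mm of its stop, the narrowest was shut at its stop, the middle gate had not moved, and the arm stood clear at about 14 s; the hand-in returned no verdict.

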